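# Restock the coffee pod tray

## Robot

A 7-joint arm with a two-finger parallel gripper is mounted at the origin on the work surface. World frame = base frame: x ahead of the robot, y to its left, z up, the work surface at z = 0. Lengths are in mm, angles in rad, forces in N, time in s.
With the tool pointing down it reaches from about 400 to 875 mm from the base axis. Payload 4.4 kg.
Tool frame: the origin (TCP) lies at the very end of the fingers, on their centre line; the grasp point (between the pads) lies 19 mm behind it (ctrl.grip_point_offset is the distance from the TCP to the grasp point, in mm); z points along the fingers, x is the direction in which the jaws open and shut, and the axes are right-handed (so a half turn about z gives the same grasp; the last joint's range is limited). The gripper opens to 85 mm and grips with 20 to 120 N. Pads are 22 mm wide; open, the fingers measure 114 mm over their backs; the gripper's body (76 mm by 85 mm) begins 54 mm behind the grasp point. The pads swing forward as they close: fully open they stand 13 mm farther back than shut.
Start: joints at [1.253, 0.628, 0.038, 1.517, -0.027, 0.996, -0.02], TCP at [161.973, -629.51, 231.313] pointing down, gripper open.
Joint ranges: [-3.06, 3.06], [-0.37, 2.12], [-1.25, 1.32], [0.18, 2.47], [-1.1, 4.24], [0.23, 1.98], [-2.94, 2.94]. Speed limits (rad/s): [2.57, 2.57, 3.14, 3.14, 3.14, 3.14, 3.14].

## Interface

Orientations are given as [roll, pitch, yaw] about the fixed x, y, z axes, in that order (R = Rz(yaw) Ry(pitch) Rx(roll)).
In Python, from cell import ctrl gives the robot as it stands.
- The arm moves only by the shell command python3 -m pendant 'ROWS'. ROWS is JSON, one flat list of numbers, 7 for each row, row after row: the shift along the world's x, y, z in m, then the turn, a rotation vector about the world's x, y, z in degrees, then the opening, from 0 (shut) to 1 (fully open). A call has 1 to 20 rows; each row is the pose to reach, as a shift and turn from the pose measured when the call began; what a row does not reach only later rows make up. A row lasts 1/12 s, in which the tool goes at most 41.7 mm and 7.16 degrees, less where a joint would pass 70% of its speed; a pose out of reach is approached as far as the arm can. A call with a gripper value outside its range is refused whole. The fingers move at their own pace and stop on an object; the grip force is fixed at half the most. Time passes only in rows, so rows that repeat a pose let the fingers close. It gives the time, the measured TCP pose, the force and the opening at its end, in the units of the state.
- ctrl.read_state(): the state, without advancing time (a new reading comes with each control period).
- ctrl.get_image(name): name is "scene" or "top" or "wrist"; returns a dict with "image" (480x640x3 uint8, red, green, blue), "fx", "fy", "cx", "cy" (pixels), "world_from_camera" (4x4, takes a point from camera to world coordinates). Camera axes: x right, y up, looking along -z (the intrinsics and any distortion apply to the point x, -y, -z); pixel columns grow to the right and rows downward; lengths in mm; the calibration is good to about 2 mm. The wrist camera is an equidistant fisheye: a pixel r from the principal point sees the ray r / f radians off the axis. A picture is of the moment at which its call begins. There is no depth.
- ctrl.finish_job(): hands the job in, once; it reports no verdict.
Trained networks look in a picture, given as the dict that the camera call returned (one of the last four; its "shot" number tells which), for a name from the list of things; names that differ only in an ending like _2 or _b are one class to them, and where a whole thing is asked for, a point or a joint stands for the part that bears it (a point fixed in the world has none). Each returns a list of dicts, best first, with "confidence" (0 to 1); they miss things now and then, are a little off and sometimes report something else, mostly with a low value. They report only what shows in the picture. A call takes as long as a camera call. They do not tell look-alikes from the thing itself.
- ctrl.cut_out(picture, label): "mask" (480x640 bool, what is visible of it) and "bbox" ([left, top, right, bottom] in pixels, round what is visible of it).
The state is a dict: "clock": time; "qpos": joint angles; "qd": joint speeds; "tau": joint torques, N m; "eef_pos": TCP position; "tool_rot": TCP orientation; "force": force on the tool from outside, world axes, zero at the start; "torque": the same for the moment, N m; "width": finger opening in mm.
Only numpy, scipy, OpenCV 4.12 (cv2) and the standard library are available. Lean on these libraries where they do the work, as an engineer would, in place of code of your own. Each camera call takes 0.05 s, during which the arm holds its last target. There are 200 camera calls.

## Task

Restock the wooden tray on the coffee bar: stand the two sealed large pods in its two wide wells and the two sealed small capsules in its two narrow wells, one to a well, all upright with the lid up. The opened, empty pod and the opened, empty capsule do not belong in it: leave them where they stand.

Things in the scene. Friction and masses are not known exactly. Their poses are not given: they have to be found in the camera images.
- tray: fixed wooden tray, four wells in a row along its y. 70 (x) by 237 (y) by 14 mm high; floor 4 mm thick, wells 10 mm deep, walls 5 mm. Origin: centre of the underside. Wells, all at x = 0: wide (60 x 60 mm) at y = -83.5 and +32.5 mm; narrow (46 x 46 mm) at y = -25.5 and +90.5 mm. Neighbours are close along the row: fingers closing along the tray's x have room.
- pod_a: sealed large coffee pod: black cup 44 mm tall, 38 mm across at the foot, 45 under the rim; rim a 51 mm collar over the top 5 mm. Origin: centre of the underside, z up through the lid, yaw means nothing. 13 to 26 g. Closed with a flat foil lid. Grip the rim with the fingertips at least 15 mm above the foot, to clear the tray walls when setting down.
- pod_b: second sealed large coffee pod, the same as pod_a; either may take either wide well.
- capsule_a: sealed small coffee capsule: black cup 30 mm tall, 24 mm across at the foot, 31 under the rim; rim a 37 mm collar over the top 5 mm. Origin: centre of the underside, z up through the lid, yaw means nothing. 11 to 21 g. Closed with a flat foil lid. Grip the rim with the fingertips at least 15 mm above the foot, to clear the tray walls when setting down.
- capsule_b: second sealed small capsule, the same as capsule_a; either may take either narrow well.
- empty_pod: used large pod, same outside shape and size as pod_a but with no lid: an open, hollow cup. Waste, not to be moved. Origin: centre of the underside.
- empty_capsule: used small capsule, same outside shape and size as capsule_a but with no lid: an open, hollow cup. Waste, not to be moved. Origin: centre of the underside.
Mind the look-alikes: they are no part of the job. What is shaped like the pod_a but green or yellow is not meant.

How it is judged (in metres and radians):
At the end, for the whole second after the job is handed in: Sealed pods in different wide wells, sealed capsules in different narrow ones: within 12 mm of the well centre along tray x and y, underside 1 to 8 mm over the tray's, lid up within 0.15 rad, at rest. Empties within 30 mm of their starts and 0.15 rad of upright ((((x of pod_a in the frame of tray between -0.012 and 0.012 m and y of pod_a in the frame of tray between -0.0955 and -0.0715 m) and (x of pod_b in the frame of tray between -0.012 and 0.012 m and y of pod_b in the frame of tray between 0.0205 and 0.0445 m)) or ((x of pod_a in the frame of tray between -0.012 and 0.012 m and y of pod_a in the frame of tray between 0.0205 and 0.0445 m) and (x of pod_b in the frame of tray between -0.012 and 0.012 m and y of pod_b in the frame of tray between -0.0955 and -0.0715 m))) and (((x of capsule_a in the frame of tray between -0.012 and 0.012 m and y of capsule_a in the frame of tray between -0.0375 and -0.0135 m) and (x of capsule_b in the frame of tray between -0.012 and 0.012 m and y of capsule_b in the frame of tray between 0.0785 and 0.1025 m)) or ((x of capsule_a in the frame of tray between -0.012 and 0.012 m and y of capsule_a in the frame of tray between 0.0785 and 0.1025 m) and (x of capsule_b in the frame of tray between -0.012 and 0.012 m and y of capsule_b in the frame of tray between -0.0375 and -0.0135 m))) and z of pod_a in the frame of tray between 0.001 and 0.008 m and angle between each of pod_a, pod_b, capsule_a, capsule_b, empty_pod, empty_capsule's own z axis and vertical below 0.15 rad and linear speed of each of pod_a, pod_b, capsule_a, capsule_b below 0.02 m/s and angular speed of each of pod_a, pod_b, capsule_a, capsule_b below 0.3 rad/s and z of pod_b in the frame of tray between 0.001 and 0.008 m and z of capsule_a in the frame of tray between 0.001 and 0.008 m and z of capsule_b in the frame of tray between 0.001 and 0.008 m and distance of each of empty_pod, empty_capsule from where it was at the start of the episode below 0.03 m); the robot touches nothing.
It fails at once if the empty pod is shoved or carried more than 30 mm from its place (distance of empty_pod from where it was at the start of the episode above 0.03 m).
It fails at once if the empty capsule is shoved or carried more than 30 mm from its place (distance of empty_capsule from where it was at the start of the episode above 0.03 m).
It also fails if it takes over 91 s, if anything falls off the work surface, if the arm or the gripper's body presses on something with over 40 N, if the wrist force passes 120 N, or if a joint passes its speed limit or range.

## Working session

There is one attempt and no reset: what is moved stays moved. The work goes in short steps, Python scripts to look and compute and a shell command to move; the robot and the scene stay as the last step left them, time stands still between calls to the robot, and variables do not carry over. Pictures are saved under pics/ and viewed, about 12 in all and at most 16, crops included, and the job is handed in when it is done.

```bash
mkdir -p pics
cat > h.py <<'E'
import numpy as np, cv2
from cell import ctrl
def px2w(p,u,v,z):
    # pinhole cams; world point at height z
    T=np.array(p["world_from_camera"]); d=np.array([(u-p["cx"])/p["fx"],-(v-p["cy"])/p["fy"],-1.0])
    d=T[:3,:3]@d; o=T[:3,3]; return o+d*(z-o[2])/d[2]
def w2px(p,w):
    T=np.array(p["world_from_camera"]); c=T[:3,:3].T@(np.array(w,float)-T[:3,3]); return p["cx"]+p["fx"]*c[0]/-c[2], p["cy"]-p["fy"]*c[1]/-c[2]
def save(n,im): cv2.imwrite("pics/"+n,cv2.cvtColor(im,cv2.COLOR_RGB2BGR))
E
python3 - <<'E'
from h import *
s=ctrl.read_state(); print(s)
for c in ("top","scene"):
    p=ctrl.get_image(c); save(c+"0.png",p["image"]); print(c,np.round(p["world_from_camera"],3).tolist(),p["fx"],p["cx"],p["cy"],[k for k in p])
    for n in ("tray","pod_a","capsule_a","empty_pod","empty_capsule"):
        for d in ctrl.cut_out(p,n): print(n,round(d["confidence"],2),d["bbox"],int(d["mask"].sum()))
E
```

```text
{'clock': 0.0, 'qpos': array([ 1.25320598,  0.62931824,  0.03839473,  1.51838664, -0.02698547,
        0.99631989, -0.02002065]), 'qd': array([ 1.80382721e-03,  3.82368634e-04, -6.40127472e-04, -4.18389215e-04,
        4.05981244e-05, -3.31805227e-04, -2.16137505e-03]), 'tau': array([-3.63999670e-04, -5.63410485e+01,  1.22645460e+00, -1.93440682e+01,
        1.10993240e-02,  1.05964343e-02,  4.96784438e-06]), 'eef_pos': array([ 161.83044589, -628.8705196 ,  230.40035239]), 'tool_rot': array([ 3.14158378e+00,  1.91557884e-03, -1.31898094e+00]), 'force': array([ 0.36599819, -0.21284488, -0.07489813]), 'torque': array([0.04660113, 0.06461254, 0.03116572]), 'width': 85.12032822712449}
top [[0.021, 0.993, -0.113, 411.674], [-1.0, 0.021, -0.005, 6.037], [-0.002, 0.113, 0.994, 977.319], [0.0, 0.0, 0.0, 1.0]] 484.61582509186337 316.75372966986265 239.47833507504947 ['image', 'fx', 'fy', 'cx', 'cy', 'world_from_camera', 'shot']
tray 0.87 [266.1, 169.5, 353.2, 280.9] 4065
tray 0.53 [455.4, 283.4, 470.6, 305.4] 286
pod_a 0.94 [472.7, 242.1, 502.1, 269.4] 562
pod_a 0.92 [517.0, 237.9, 552.4, 259
[... 484 characters left out ...]
9.677], [0.0, 0.0, 0.0, 1.0]] 485.15163782902823 308.95450714434156 245.79948195338432 ['image', 'fx', 'fy', 'cx', 'cy', 'world_from_camera', 'shot']
tray 0.59 [283.7, 222.9, 369.5, 318.5] 3600
pod_a 0.88 [175.7, 264.5, 205.7, 294.0] 611
pod_a 0.86 [101.0, 222.9, 125.0, 251.2] 563
pod_a 0.76 [196.9, 224.5, 222.2, 251.7] 573
pod_a 0.76 [121.9, 274.4, 151.9, 306.1] 654
pod_a 0.61 [148.5, 220.5, 172.8, 248.0] 538
pod_a 0.6 [222.4, 275.3, 252.4, 310.2] 638
capsule_a 0.89 [429.4, 285.5, 451.2, 308.5] 353
capsule_a 0.78 [481.1, 235.8, 501.4, 254.9] 280
capsule_a 0.55 [102.0, 221.7, 127.4, 251.5] 600
empty_pod 0.97 [423.6, 196.3, 450.1, 221.5] 484
empty_capsule 0.54 [182.3, 199.4, 199.5, 218.0] 269
```

View pics/top0.png

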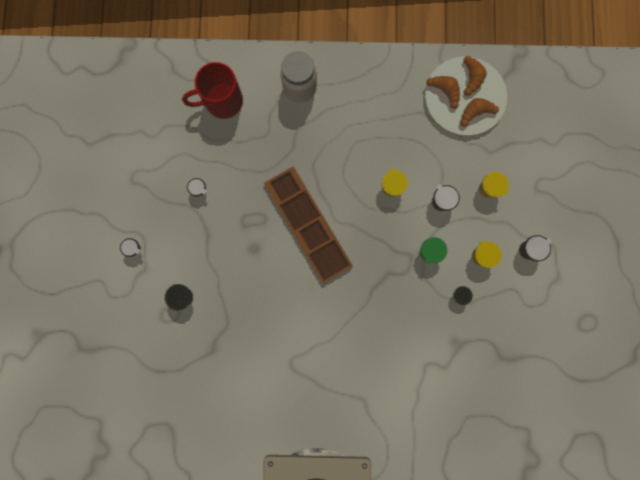

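View pics/scene0.png

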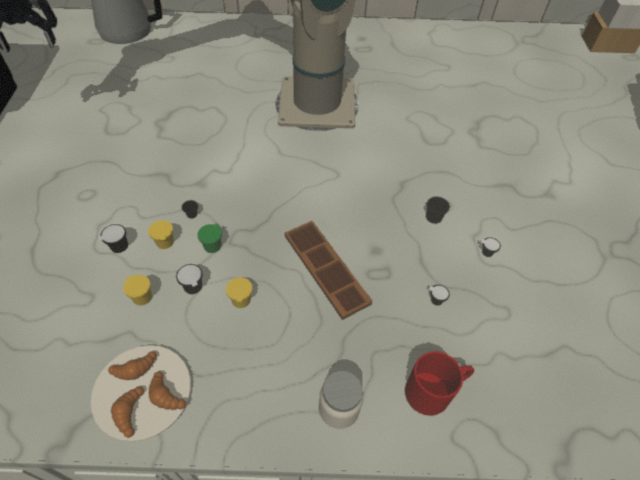

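Sealed candidates with silver lids in the top image: pods at (446,198) and (537,248), capsules at (196,187) and (130,247). The black open ones at (179,297) and (463,295) are the empties. The yellow and green pods are look-alikes. I'll measure these and confirm them in one enlarged crop.

Run:
```python
from h import *
def circ(p,u,v,z,R):
    # best-fit: rim = lid circle radius R (mm) at z, matched over projected circle by brightness inside vs ring outside
    g=cv2.cvtColor(p["image"],cv2.COLOR_RGB2GRAY)
    x0,y0,a,b=int(u)-25,int(v)-25,int(u)+25,int(v)+25
    return g
S=[("podR",537,248,44),("podL",446,198,44),("capF",196,187,30),("capN",130,247,30),("ePod",179,297,44),("eCap",463,295,30)]
p=ctrl.get_image("top"); q=ctrl.get_image("scene"); rows=[]
def blob(p,u,v,r):
    im=cv2.cvtColor(p["image"],cv2.COLOR_RGB2HSV).astype(int); sub=im[:,:,1]
    return sub
for n,u,v,z in S:
    w=px2w(p,u,v,z); us,vs=w2px(q,w); print(n,np.round(w),"scene px",round(us,1),round(vs,1))
    c=[cv2.resize(x["image"][int(b)-22:int(b)+22,int(a)-22:int(a)+22],(220,220),interpolation=cv2.INTER_CUBIC) for x,a,b in((p,u,v),(q,us,vs))]
    rows.append(np.vstack(c))
save("crops.png",cv2.resize(np.vstack([np.hstack(rows[:3]),np.hstack(rows[3:])]),(450,600)))
for P,nm in((p,"top"),(q,"scene")):
    d=ctrl.cut_out(P,"tray")[0]; m=d["mask"].astype(np.uint8)
    c=max(cv2.findContours(m,0,1)[0],key=cv2.contourArea)[:,0]
    w=np.array([px2w(P,x,y,14)[:2] for x,y in c],np.float32)
    print(nm,"tray",cv2.minAreaRect(w),np.round(cv2.boxPoints(cv2.minAreaRect(w))).tolist())
```

```text
podR [ 510. -415.   44.] scene px 114.0 233.7
podL [ 605. -241.   44.] scene px 189.9 274.4
capF [620. 253.  30.] scene px 440.3 292.5
capN [497. 377.  30.] scene px 491.1 244.4
ePod [401. 272.  44.] scene px 436.9 204.6
eCap [ 417. -276.   30.] scene px 190.0 206.4
top tray ((552.6771240234375, 30.02172088623047), (241.93978881835938, 75.17352294921875), 30.909757614135742) [[430.0, 0.0], [468.0, -64.0], [676.0, 60.0], [637.0, 124.0]]
scene tray ((554.5689086914062, 26.597938537597656), (243.5746307373047, 76.58720397949219), 31.431110382080078) [[431.0, -4.0], [471.0, -70.0], [678.0, 57.0], [639.0, 123.0]]
```

View pics/crops.png

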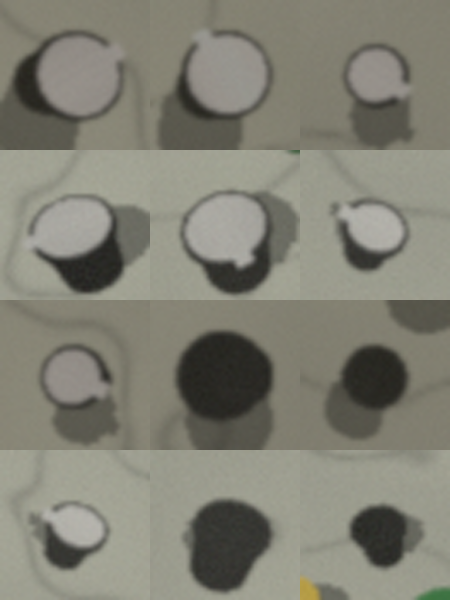

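Crop confirms: two large silver lids and two small silver lids, each with a pull tab; the two black ones are open. In the tray picture the far +y end at px (286,185) is narrow, so tray +y points to the top-left, at about +31° from world x. Next I'll refine positions in both views.

Run:
```python
from h import *
p=ctrl.get_image("top"); q=ctrl.get_image("scene")
S=[("podR",(510,-415),44),("podL",(605,-241),44),("capF",(620,253),30),("capN",(497,377),30)]
for n,w,z in S:
    for P,nm in((p,"top"),(q,"scene")):
        u,v=w2px(P,[*w,z]); x,y=int(u)-22,int(v)-22
        hsv=cv2.cvtColor(P["image"][y:y+44,x:x+44],cv2.COLOR_RGB2HSV).astype(int); rgb=P["image"][y:y+44,x:x+44].astype(int)
        # foil is neutral/pinkish and bright; counter is greenish-yellow
        m=((rgb[...,0]-rgb[...,1])>-1)&((rgb[...,1]-rgb[...,2])<8)&(rgb.sum(2)>300)
        m=cv2.morphologyEx(m.astype(np.uint8),cv2.MORPH_OPEN,cv2.getStructuringElement(2,(7,7)))
        k,l,st,c=cv2.connectedComponentsWithStats(m)
        if k<2: print(n,nm,"none"); continue
        i=1+st[1:,4].argmax(); print(n,nm,st[i].tolist(),np.round(px2w(P,x+c[i][0],y+c[i][1],z),1)[:2])
# tray: wells as dark? print side view + well overlay
c0=np.array([553.5,28.5]); a=np.radians(31.1); ty=np.array([np.cos(a),np.sin(a)]); tx=np.array([np.sin(a),-np.cos(a)])
out=[]
for P in(p,q):
    im=cv2.resize(P["image"],None,fx=4,fy=4,interpolation=cv2.INTER_CUBIC)
    T=lambda x,y,z:tuple(int(round(4*t+1.5)) for t in w2px(P,[*(c0+x*tx+y*ty),z]))
    for X,Y,yc in((35,118.5,0),(30,30,-83.5),(30,30,32.5),(23,23,-25.5),(23,23,90.5)):
        cv2.polylines(im,[np.array([T(sx*X,yc+sy*Y,14) for sx,sy in((1,1),(1,-1),(-1,-1),(-1,1))])],True,(0,255,255),1)
    u,v=T(0,0,14); out.append(im[v-270:v+270,u-195:u+195])
save("tray.png",np.hstack(out))
```

```text
podR top [13, 13, 23, 19, 236] [ 510.7 -416. ]
podR scene [15, 19, 10, 10, 70] [ 513.5 -419.9]
podL top [16, 15, 9, 9, 53] [ 612.7 -236.5]
podL scene none
capF top [14, 15, 16, 15, 164] [620.3 254.7]
capF scene none
capN top [13, 21, 15, 10, 81] [491.1 381.7]
capN scene none
```

View pics/tray.png

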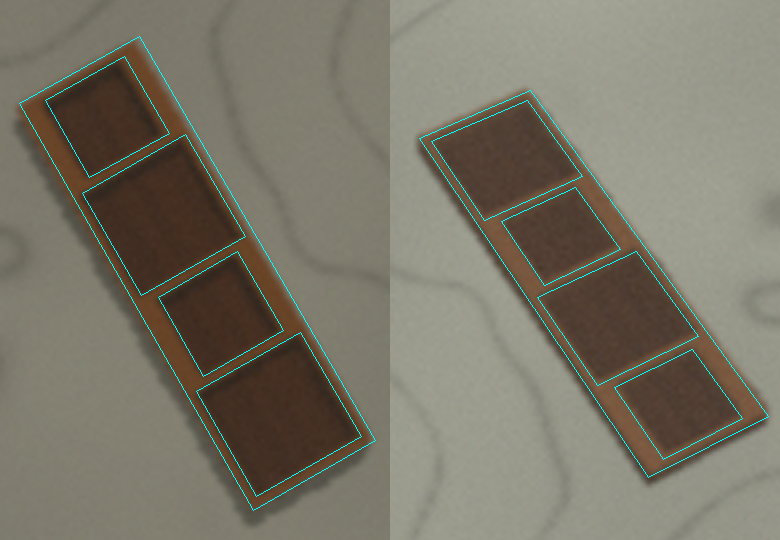

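Tray overlay fits in both views to about 2 mm. Well targets: wide (482,-15) and (581,45), narrow (532,15) and (631,75). First I move over pod R at (510,-416.5), jaws turned clear of its tab.

```bash
python3 -m pendant '[0.348,0.212,-0.08,0,0,-29.4,1, 0.348,0.212,-0.13,0,0,-29.4,1, 0.348,0.212,-0.13,0,0,-29.4,1, 0.348,0.212,-0.13,0,0,-29.4,1, 0.348,0.212,-0.13,0,0,-29.4,1, 0.348,0.212,-0.13,0,0,-29.4,1, 0.348,0.212,-0.13,0,0,-29.4,1, 0.348,0.212,-0.13,0,0,-29.4,1, 0.348,0.212,-0.13,0,0,-29.4,1, 0.348,0.212,-0.13,0,0,-29.4,1, 0.348,0.212,-0.13,0,0,-29.4,1, 0.348,0.212,-0.13,0,0,-29.4,1, 0.348,0.212,-0.13,0,0,-29.4,1, 0.348,0.212,-0.13,0,0,-29.4,1]'
python3 - <<'E'
from h import *
p=ctrl.get_image("wrist"); s=ctrl.read_state(); print(s["eef_pos"],s["tool_rot"],s["clock"],p["fx"],p["cx"],p["cy"])
im=p["image"].copy()
T=np.array(p["world_from_camera"])
for w in([510,-416.5,44],[510+25.5,-416.5,44],[510-25.5,-416.5,44],[510,-442,44],[510,-391,44]):
    c=T[:3,:3].T@(np.array(w)-T[:3,3]); r=np.hypot(c[0],c[1]); th=np.arctan2(r,-c[2])*p["fx"]
    u,v=p["cx"]+c[0]/r*th,p["cy"]-c[1]/r*th; cv2.circle(im,(int(u),int(v)),2,(255,0,0),-1)
save("w1.png",im)
E
```

```text
clock: 2.07
eef_pos: [508.4, -419.3, 101.8]
tool_rot: [3.141, -0.002, -1.834]
force: [-0.8, -0.1, 0.2]
width: 85.5
[ 508.1395294  -419.66081945  101.9599405 ] [ 3.14142123e+00 -1.89719272e-03 -1.83506020e+00] 2.1167 371.64829954431775 320.63425847480454 244.59729797952073
```

View pics/w1.png

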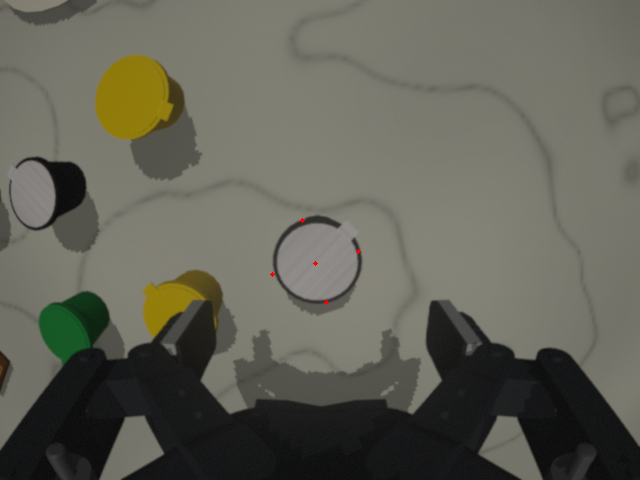

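Prediction (315,263) against the lid centre (318,260): about 2 mm apart. Descend, close and lift a bit.

```bash
python3 -m pendant '[0.002,0.003,-0.04,0,0,0,0.85, 0.002,0.003,-0.075,0,0,0,0.85, 0.002,0.003,-0.081,0,0,0,0.85, 0.002,0.003,-0.081,0,0,0,0.85, 0.002,0.003,-0.081,0,0,0,0.85, 0.002,0.003,-0.081,0,0,0,0, 0.002,0.003,-0.081,0,0,0,0, 0.002,0.003,-0.081,0,0,0,0, 0.002,0.003,-0.081,0,0,0,0, 0.002,0.003,-0.081,0,0,0,0, 0.002,0.003,-0.081,0,0,0,0, 0.002,0.003,-0.081,0,0,0,0, 0.002,0.003,-0.081,0,0,0,0]'; python3 -m pendant '[0,0,0.02,0,0,0,0, 0,0,0.05,0,0,0,0, 0,0,0.09,0,0,0,0, 0,0,0.1,0,0,0,0, 0,0,0.1,0,0,0,0]'
python3 - <<'E'
from h import *
p=ctrl.get_image("wrist"); save("w2.png",p["image"][200:])
E
```

```text
clock: 3.2
eef_pos: [511.2, -418.2, 24.0]
tool_rot: [-3.138, -0.004, -1.835]
force: [-2.0, 0.9, 5.8]
width: 48.1
clock: 3.62
eef_pos: [513.9, -420.8, 129.9]
tool_rot: [-3.128, -0.008, -1.835]
force: [0.5, -0.5, 0.1]
width: 48.1
```

View pics/w2.png

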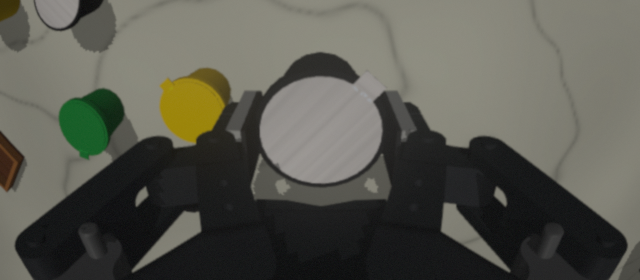

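Pod R is held with an even grip. Carry it to the wide well at (482,-15), turning to the tray's x.

```bash
python3 -m pendant '[-0.032,0.406,0,0,0,46,0, -0.032,0.406,0,0,0,46,0, -0.032,0.406,0,0,0,46,0, -0.032,0.406,0,0,0,46,0, -0.032,0.406,0,0,0,46,0, -0.032,0.406,0,0,0,46,0, -0.032,0.406,0,0,0,46,0, -0.032,0.406,0,0,0,46,0, -0.032,0.406,0,0,0,46,0, -0.032,0.406,0,0,0,46,0, -0.032,0.406,0,0,0,46,0, -0.032,0.406,-0.03,0,0,46,0, -0.032,0.406,-0.05,0,0,46,0, -0.032,0.406,-0.05,0,0,46,0, -0.032,0.406,-0.05,0,0,46,0, -0.032,0.406,-0.05,0,0,46,0]'
```

```text
clock: 5.0
eef_pos: [480.7, -13.7, 77.5]
tool_rot: [-3.133, -0.006, -1.033]
force: [0.3, -0.4, 0.2]
width: 48.4
```

```bash
python3 -m pendant '[0.001,-0.001,-0.025,0,0,0,0, 0.001,-0.001,-0.04,0,0,0,0, 0.001,-0.001,-0.047,0,0,0,0, 0.001,-0.001,-0.048,0,0,0,0, 0.001,-0.001,-0.048,0,0,0,0, 0.001,-0.001,-0.048,0,0,0,0]'
python3 - <<'E'
from h import *
p=ctrl.get_image("wrist"); save("w3.png",p["image"][160:])
E
```

```text
clock: 5.5
eef_pos: [482.3, -14.8, 30.4]
tool_rot: [-3.131, -0.007, -1.033]
force: [-0.1, -0.7, 0.1]
width: 47.9
```

View pics/w3.png

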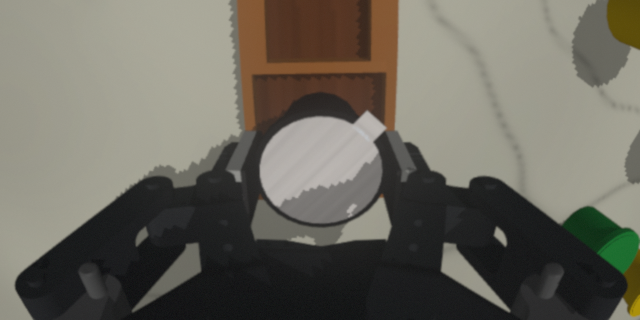

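Centred on the tray (walls at px 240–398, lid centre 321). Lower slightly, release and rise.

```bash
python3 -m pendant '[0,0,-0.002,0,0,0,0, 0,0,-0.003,0,0,0,0, 0,0,-0.003,0,0,0,0, 0,0,-0.003,0,0,0,0.3, 0,0,-0.003,0,0,0,0.6, 0,0,-0.003,0,0,0,0.8, 0,0,-0.003,0,0,0,0.8, 0,0,-0.003,0,0,0,0.8, 0,0,-0.003,0,0,0,0.8, 0,0,0.02,0,0,0,0.8, 0,0,0.06,0,0,0,0.85, 0,0,0.09,0,0,0,0.85, 0,0,0.09,0,0,0,0.85]'
```

```text
clock: 6.63
eef_pos: [485.6, -14.9, 125.1]
tool_rot: [-3.124, -0.011, -1.034]
force: [0.3, -0.4, -0.2]
width: 72.3
```

```bash
python3 -m pendant '[0.119,-0.228,0,0,0,0,0.85, 0.119,-0.228,0,0,0,0,0.85, 0.119,-0.228,0,0,0,0,0.85, 0.119,-0.228,0,0,0,0,0.85, 0.119,-0.228,0,0,0,0,0.85, 0.119,-0.228,0,0,0,0,0.85, 0.119,-0.228,-0.02,0,0,0,0.85, 0.119,-0.228,-0.025,0,0,0,0.85, 0.119,-0.228,-0.025,0,0,0,0.85]'
python3 - <<'E'
from h import *
p=ctrl.get_image("wrist"); s=ctrl.read_state(); print(s["eef_pos"],s["tool_rot"])
t=ctrl.get_image("top"); a=p["image"].copy()
T=np.array(p["world_from_camera"])
for w in([605,-242.5,44],s["eef_pos"]*[1,1,0]+[0,0,44]):
    c=T[:3,:3].T@(np.array(w)-T[:3,3]); r=np.hypot(c[0],c[1]); th=np.arctan2(r,-c[2])*p["fx"]
    cv2.circle(a,(int(p["cx"]+c[0]/r*th),int(p["cy"]-c[1]/r*th)),2,(255,0,0),-1)
b=cv2.resize(t["image"][160:290,250:360],(330,390))
c=np.zeros((480,800,3),np.uint8); c[:,:470]=a[:,85:555]; c[:390,470:]=b; save("w4.png",c)
E
```

```text
clock: 7.38
eef_pos: [602.5, -242.8, 97.6]
tool_rot: [-3.127, -0.007, -1.035]
force: [-0.4, 0.6, 0.7]
width: 72.2
[ 603.23468554 -241.51212613   98.74370583] [-3.12525383 -0.00786231 -1.0330283 ]
```

View pics/w4.png

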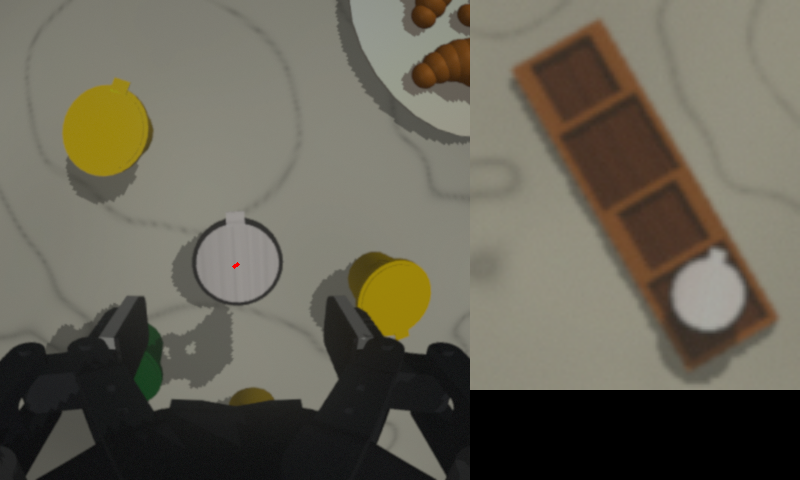

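Pod R sits in its well and pod L is within about 2 mm. Grip it, also taking out a 1° tilt.

```bash
python3 -m pendant '[0.002,-0.001,-0.04,-0.5,0.8,0,0.85, 0.002,-0.001,-0.075,-0.5,0.8,0,0.85, 0.002,-0.001,-0.078,-0.5,0.8,0,0.85, 0.002,-0.001,-0.078,-0.5,0.8,0,0.85, 0.002,-0.001,-0.078,-0.5,0.8,0,0.85, 0.002,-0.001,-0.078,-0.5,0.8,0,0, 0.002,-0.001,-0.078,-0.5,0.8,0,0, 0.002,-0.001,-0.078,-0.5,0.8,0,0, 0.002,-0.001,-0.078,-0.5,0.8,0,0, 0.002,-0.001,-0.078,-0.5,0.8,0,0, 0.002,-0.001,-0.078,-0.5,0.8,0,0, 0.002,-0.001,-0.078,-0.5,0.8,0,0, 0.002,-0.001,-0.078,-0.5,0.8,0,0, 0.002,-0.001,-0.078,-0.5,0.8,0,0]'; python3 -m pendant '[0,0,0.02,0,0,0,0, 0,0,0.05,0,0,0,0, 0,0,0.09,0,0,0,0, 0,0,0.1,0,0,0,0, 0,0,0.1,0,0,0,0]'
```

```text
clock: 8.65
eef_pos: [607.6, -242.6, 24.9]
tool_rot: [-3.138, -0.013, -1.032]
force: [-1.1, 1.2, 7.5]
width: 48.4
clock: 9.07
eef_pos: [611.0, -244.1, 130.8]
tool_rot: [-3.131, -0.021, -1.032]
force: [0.7, 0.2, -0.0]
width: 47.9
```

```bash
python3 -m pendant '[-0.029,0.29,0,0,0,0,0, -0.029,0.29,0,0,0,0,0, -0.029,0.29,0,0,0,0,0, -0.029,0.29,0,0,0,0,0, -0.029,0.29,0,0,0,0,0, -0.029,0.29,0,0,0,0,0, -0.029,0.29,0,0,0,0,0, -0.029,0.29,-0.02,0,0,0,0, -0.029,0.29,-0.05,0,0,0,0, -0.029,0.29,-0.05,0,0,0,0, -0.029,0.29,-0.05,0,0,0,0, -0.029,0.29,-0.05,0,0,0,0]'
```

```text
clock: 10.07
eef_pos: [582.3, 45.1, 81.4]
tool_rot: [-3.131, -0.021, -1.034]
force: [0.0, 0.1, -0.4]
width: 48.0
```

```bash
python3 -m pendant '[0,0.001,-0.025,0,0,0,0, 0,0.001,-0.045,0,0,0,0, 0,0.001,-0.052,0,0,0,0, 0,0.001,-0.053,0,0,0,0, 0,0.001,-0.053,0,0,0,0, 0,0.001,-0.053,0,0,0,0]'; python3 -m pendant '[0,0,-0.001,0,0,0,0, 0,0,-0.001,0,0,0,0.3, 0,0,-0.001,0,0,0,0.6, 0,0,-0.001,0,0,0,0.8, 0,0,-0.001,0,0,0,0.8, 0,0,-0.001,0,0,0,0.8, 0,0,-0.001,0,0,0,0.8, 0,0,0.02,0,0,0,0.8, 0,0,0.06,0,0,0,0.85, 0,0,0.09,0,0,0,0.85, 0,0,0.09,0,0,0,0.85]'
```

```text
clock: 10.57
eef_pos: [583.2, 45.7, 29.7]
tool_rot: [-3.129, -0.022, -1.035]
force: [-0.2, -0.7, 0.0]
width: 48.4
clock: 11.48
eef_pos: [587.3, 45.9, 125.4]
tool_rot: [-3.12, -0.026, -1.035]
force: [0.6, -0.3, 0.1]
width: 72.5
```

Pod L released. Now over capsule F at (620,252.5), levelling the tool.

```bash
python3 -m pendant '[0.033,0.207,0,0.6,1.8,0,0.75, 0.033,0.207,0,0.6,1.8,0,0.75, 0.033,0.207,0,0.6,1.8,0,0.75, 0.033,0.207,0,0.6,1.8,0,0.75, 0.033,0.207,-0.02,0.6,1.8,0,0.75, 0.033,0.207,-0.035,0.6,1.8,0,0.75, 0.033,0.207,-0.04,0.6,1.8,0,0.75, 0.033,0.207,-0.04,0.6,1.8,0,0.75, 0.033,0.207,-0.04,0.6,1.8,0,0.75]'
python3 - <<'E'
from h import *
p=ctrl.get_image("wrist"); s=ctrl.read_state(); print(s["eef_pos"],s["tool_rot"])
t=ctrl.get_image("top"); a=p["image"].copy()
T=np.array(p["world_from_camera"])
for w in([620,252.5,30],s["eef_pos"]*[1,1,0]+[0,0,30]):
    c=T[:3,:3].T@(np.array(w)-T[:3,3]); r=np.hypot(c[0],c[1]); th=np.arctan2(r,-c[2])*p["fx"]
    print(p["cx"]+c[0]/r*th-85,p["cy"]-c[1]/r*th)
    cv2.circle(a,(int(p["cx"]+c[0]/r*th),int(p["cy"]-c[1]/r*th)),2,(255,0,0),-1)
b=cv2.resize(t["image"][160:290,250:360],(330,390))
c=np.zeros((480,800,3),np.uint8); c[:,:470]=a[:,85:555]; c[:390,470:]=b; save("w5.png",c)
E
```

```text
clock: 12.23
eef_pos: [620.3, 250.9, 85.1]
tool_rot: [3.14, -0.003, -1.037]
force: [-0.1, -0.1, -0.4]
width: 64.1
[621.00409858 250.73663153  85.85200273] [-3.14135382e+00 -2.89321819e-03 -1.03732375e+00]
233.35629369802388 265.6518659665175
236.99005619619822 265.70714572084796
```

View pics/w5.png

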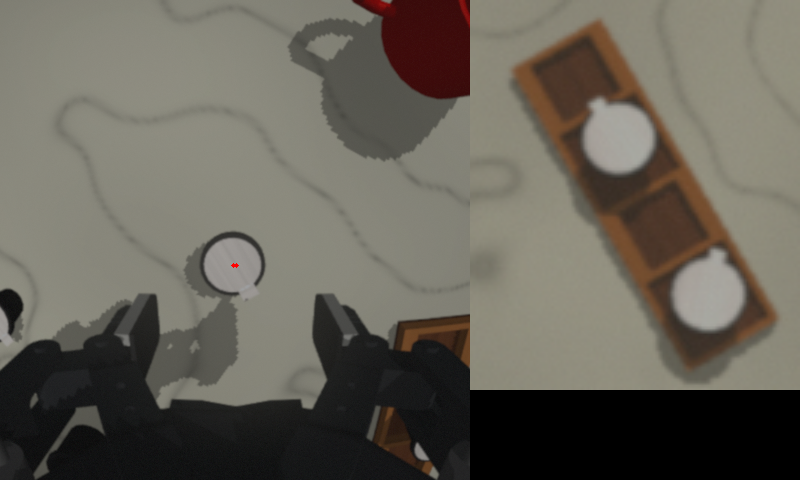

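Both pods lie in their wells; the capsule is centred (lid (233,264), TCP predicted (237,266)). Grip it.

```bash
python3 -m pendant '[-0.001,0.001,-0.035,0,0,0,0.75, -0.001,0.001,-0.065,0,0,0,0.75, -0.001,0.001,-0.07,0,0,0,0.75, -0.001,0.001,-0.071,0,0,0,0.75, -0.001,0.001,-0.071,0,0,0,0.75, -0.001,0.001,-0.071,0,0,0,0, -0.001,0.001,-0.071,0,0,0,0, -0.001,0.001,-0.071,0,0,0,0, -0.001,0.001,-0.071,0,0,0,0, -0.001,0.001,-0.071,0,0,0,0, -0.001,0.001,-0.071,0,0,0,0, -0.001,0.001,-0.071,0,0,0,0, -0.001,0.001,-0.071,0,0,0,0, -0.001,0.001,-0.071,0,0,0,0]'; python3 -m pendant '[0,0,0.02,0,0,0,0, 0,0,0.05,0,0,0,0, 0,0,0.09,0,0,0,0, 0,0,0.1,0,0,0,0, 0,0,0.1,0,0,0,0]'
python3 - <<'E'
from h import *
p=ctrl.get_image("wrist"); save("w6.png",p["image"][160:])
E
```

```text
clock: 13.5
eef_pos: [621.8, 252.4, 17.8]
tool_rot: [-3.137, -0.003, -1.038]
force: [0.3, 0.2, 6.2]
width: 33.6
clock: 13.92
eef_pos: [625.1, 253.7, 123.4]
tool_rot: [-3.127, -0.005, -1.038]
force: [-0.0, -0.1, -0.1]
width: 33.3
```

View pics/w6.png

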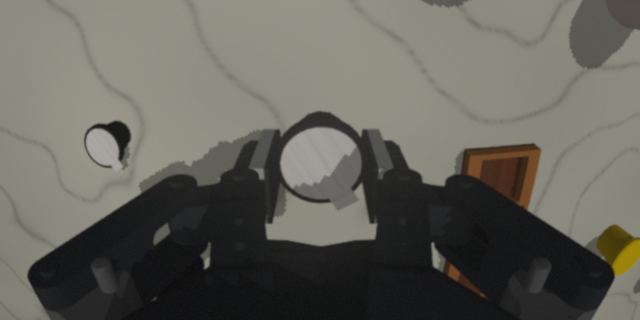

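Capsule held. To the end narrow well at (631,75).

```bash
python3 -m pendant '[0.006,-0.179,0,0,0,0,0, 0.006,-0.179,0,0,0,0,0, 0.006,-0.179,0,0,0,0,0, 0.006,-0.179,0,0,0,0,0, 0.006,-0.179,0,0,0,0,0, 0.006,-0.179,-0.02,0,0,0,0, 0.006,-0.179,-0.05,0,0,0,0, 0.006,-0.179,-0.055,0,0,0,0, 0.006,-0.179,-0.055,0,0,0,0, 0.006,-0.179,-0.055,0,0,0,0]'
python3 - <<'E'
from h import *
p=ctrl.get_image("wrist"); save("w7.png",p["image"][100:])
E
```

```text
clock: 14.8
eef_pos: [628.8, 74.4, 65.3]
tool_rot: [-3.133, -0.003, -1.037]
force: [0.2, 0.1, -0.3]
width: 33.4
```

View pics/w7.png

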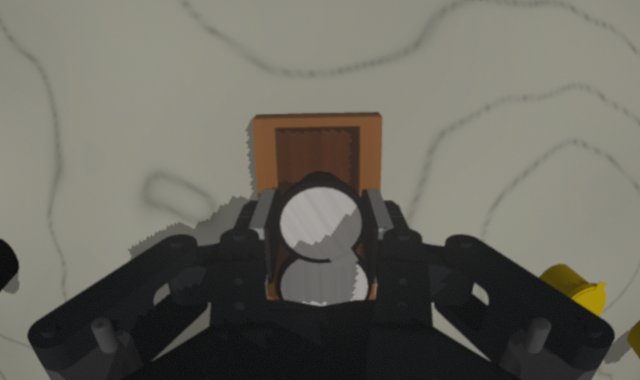

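```bash
python3 -m pendant '[0.002,0.001,-0.02,0,0,0,0, 0.002,0.001,-0.036,0,0,0,0, 0.002,0.001,-0.042,0,0,0,0, 0.002,0.001,-0.043,0,0,0,0, 0.002,0.001,-0.043,0,0,0,0, 0.002,0.001,-0.043,0,0,0,0]'; python3 -m pendant '[0,0,0,0,0,0,0, 0,0,0,0,0,0,0.25, 0,0,0,0,0,0,0.45, 0,0,0,0,0,0,0.65, 0,0,0,0,0,0,0.7, 0,0,0,0,0,0,0.7, 0,0,0,0,0,0,0.7, 0,0,0.02,0,0,0,0.7, 0,0,0.06,0,0,0,0.75, 0,0,0.09,0,0,0,0.75, 0,0,0.09,0,0,0,0.75]'
```

```text
clock: 15.35
eef_pos: [632.6, 75.7, 24.5]
tool_rot: [-3.129, -0.005, -1.037]
force: [-1.0, 0.3, -0.1]
width: 33.5
clock: 16.27
eef_pos: [637.1, 76.2, 120.8]
tool_rot: [-3.119, -0.009, -1.037]
force: [1.1, -0.6, -0.7]
width: 64.1
```

```bash
python3 -m pendant '[-0.141,0.302,0,-0.2,1.4,0,0.75, -0.141,0.302,0,-0.2,1.4,0,0.75, -0.141,0.302,0,-0.2,1.4,0,0.75, -0.141,0.302,0,-0.2,1.4,0,0.75, -0.141,0.302,0,-0.2,1.4,0,0.75, -0.141,0.302,0,-0.2,1.4,0,0.75, -0.141,0.302,0,-0.2,1.4,0,0.75, -0.141,0.302,-0.02,-0.2,1.4,0,0.75, -0.141,0.302,-0.035,-0.2,1.4,0,0.75, -0.141,0.302,-0.035,-0.2,1.4,0,0.75, -0.141,0.302,-0.035,-0.2,1.4,0,0.75, -0.141,0.302,-0.035,-0.2,1.4,0,0.75]'
python3 - <<'E'
from h import *
p=ctrl.get_image("wrist"); s=ctrl.read_state(); print(s["eef_pos"],s["tool_rot"])
t=ctrl.get_image("top"); a=p["image"].copy()
T=np.array(p["world_from_camera"])
for w in([496,378,30],s["eef_pos"]*[1,1,0]+[0,0,30]):
    c=T[:3,:3].T@(np.array(w)-T[:3,3]); r=np.hypot(c[0],c[1]); th=np.arctan2(r,-c[2])*p["fx"]
    print(p["cx"]+c[0]/r*th-85,p["cy"]-c[1]/r*th)
    cv2.circle(a,(int(p["cx"]+c[0]/r*th),int(p["cy"]-c[1]/r*th)),2,(255,0,0),-1)
b=cv2.resize(t["image"][160:290,250:360],(330,390))
c=np.zeros((480,800,3),np.uint8); c[:,:470]=a[:,85:555]; c[:390,470:]=b; save("w8.png",c)
E
```

```text
clock: 17.27
eef_pos: [497.3, 376.8, 86.2]
tool_rot: [-3.141, -0.001, -1.039]
force: [0.5, -0.7, -0.3]
width: 63.7
[497.75873886 376.71201161  86.60275894] [-3.14031886e+00 -9.67553126e-04 -1.03964824e+00]
233.26332186519744 266.950873377633
236.82586187769067 265.49825423998834
```

View pics/w8.png

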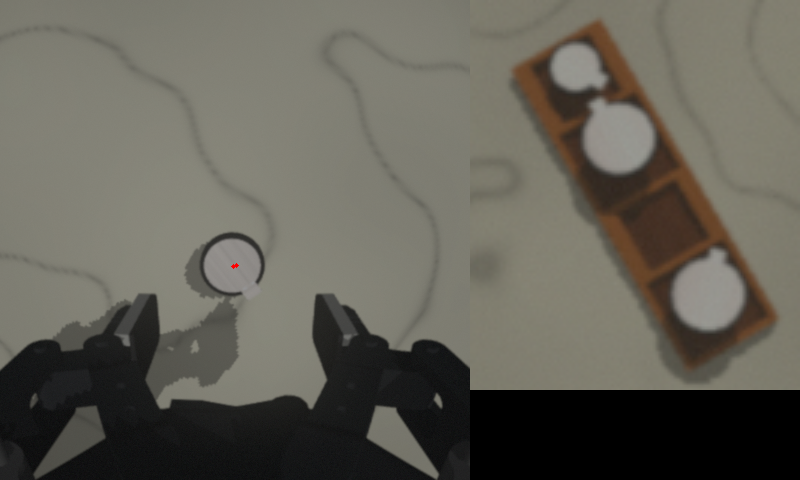

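Three are in the tray and the last capsule is centred (lid (233,264)). Grip it.

```bash
python3 -m pendant '[-0.001,0.001,-0.035,0,0,0,0.75, -0.001,0.001,-0.065,0,0,0,0.75, -0.001,0.001,-0.071,0,0,0,0.75, -0.001,0.001,-0.072,0,0,0,0.75, -0.001,0.001,-0.072,0,0,0,0.75, -0.001,0.001,-0.072,0,0,0,0, -0.001,0.001,-0.072,0,0,0,0, -0.001,0.001,-0.072,0,0,0,0, -0.001,0.001,-0.072,0,0,0,0, -0.001,0.001,-0.072,0,0,0,0, -0.001,0.001,-0.072,0,0,0,0, -0.001,0.001,-0.072,0,0,0,0, -0.001,0.001,-0.072,0,0,0,0, -0.001,0.001,-0.072,0,0,0,0]'; python3 -m pendant '[0,0,0.02,0,0,0,0, 0,0,0.05,0,0,0,0, 0,0,0.09,0,0,0,0, 0,0,0.1,0,0,0,0, 0,0,0.1,0,0,0,0]'
```

```text
clock: 18.53
eef_pos: [498.0, 378.6, 17.0]
tool_rot: [-3.137, -0.0, -1.04]
force: [-1.3, -0.5, 6.3]
width: 33.7
clock: 18.95
eef_pos: [500.7, 380.6, 122.1]
tool_rot: [-3.127, 0.001, -1.04]
force: [0.0, 0.4, -0.1]
width: 33.7
```

```bash
python3 -m pendant '[0.031,-0.365,0,0,0,0,0, 0.031,-0.365,0,0,0,0,0, 0.031,-0.365,0,0,0,0,0, 0.031,-0.365,0,0,0,0,0, 0.031,-0.365,0,0,0,0,0, 0.031,-0.365,0,0,0,0,0, 0.031,-0.365,0,0,0,0,0, 0.031,-0.365,0,0,0,0,0, 0.031,-0.365,0,0,0,0,0, 0.031,-0.365,0,0,0,0,0, 0.031,-0.365,0,0,0,0,0, 0.031,-0.365,-0.03,0,0,0,0, 0.031,-0.365,-0.04,0,0,0,0, 0.031,-0.365,-0.04,0,0,0,0, 0.031,-0.365,-0.04,0,0,0,0]'
python3 - <<'E'
from h import *
p=ctrl.get_image("wrist"); save("w9.png",p["image"][100:])
E
```

```text
clock: 20.2
eef_pos: [530.8, 17.1, 81.5]
tool_rot: [-3.129, 0.003, -1.038]
force: [0.2, 0.3, 0.6]
width: 33.5
```

View pics/w9.png

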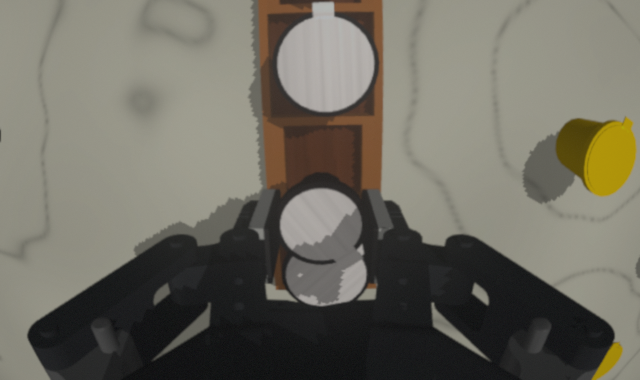

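```bash
python3 -m pendant '[0,-0.002,-0.02,0,0,0,0, 0,-0.002,-0.045,0,0,0,0, 0,-0.002,-0.057,0,0,0,0, 0,-0.002,-0.059,0,0,0,0, 0,-0.002,-0.059,0,0,0,0, 0,-0.002,-0.059,0,0,0,0]'; python3 -m pendant '[0,0,-0.001,0,0,0,0, 0,0,-0.001,0,0,0,0.25, 0,0,-0.001,0,0,0,0.45, 0,0,-0.001,0,0,0,0.65, 0,0,-0.001,0,0,0,0.7, 0,0,-0.001,0,0,0,0.7, 0,0,-0.001,0,0,0,0.7, 0,0,0.02,0,0,0,0.7, 0,0,0.06,0,0,0,0.75, 0,0,0.1,0,0,0,0.75, -0.1,0.1,0.13,0,0,0,0.75, -0.15,0.15,0.13,0,0,0,0.75, -0.15,0.15,0.13,0,0,0,0.75, -0.15,0.15,0.13,0,0,0,0.75, -0.15,0.15,0.13,0,0,0,0.75]'
python3 - <<'E'
from h import *
out=[]
c0=np.array([553.5,28.5]); a=np.radians(31.1); ty=np.array([np.cos(a),np.sin(a)]); tx=np.array([np.sin(a),-np.cos(a)])
for n in("top","scene"):
    P=ctrl.get_image(n); im=cv2.resize(P["image"],None,fx=4,fy=4,interpolation=cv2.INTER_CUBIC)
    T=lambda x,y,z:tuple(int(round(4*t+1.5)) for t in w2px(P,[*(c0+x*tx+y*ty),z]))
    th=np.linspace(0,6.28,40)
    for y,r,h in((-83.5,25.5,48),(32.5,25.5,48),(-25.5,18.5,34),(90.5,18.5,34)):
        cv2.polylines(im,[np.array([T(r*np.cos(t),y+r*np.sin(t),h) for t in th])],True,(0,255,255),1)
    u,v=T(0,0,14); out.append(im[v-270:v+270,u-195:u+195])
save("fin.png",np.hstack(out)); save("fin_top.png",ctrl.get_image("top")["image"])
E
```

```text
clock: 20.75
eef_pos: [532.3, 15.0, 24.1]
tool_rot: [-3.127, 0.001, -1.038]
force: [-0.2, 0.6, -0.3]
width: 33.4
clock: 22.0
eef_pos: [385.0, 161.6, 153.7]
tool_rot: [-3.126, 0.001, -1.039]
force: [0.7, 0.6, -0.2]
width: 64.1
```

View pics/fin.png

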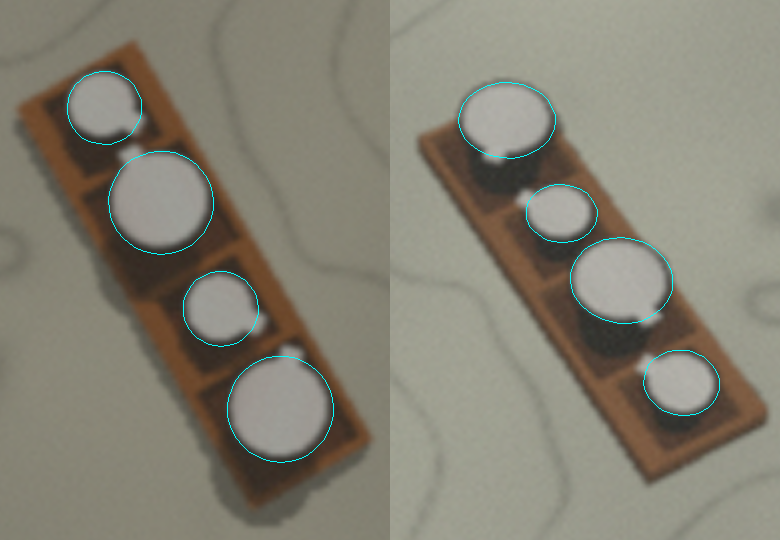

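View pics/fin_top.png

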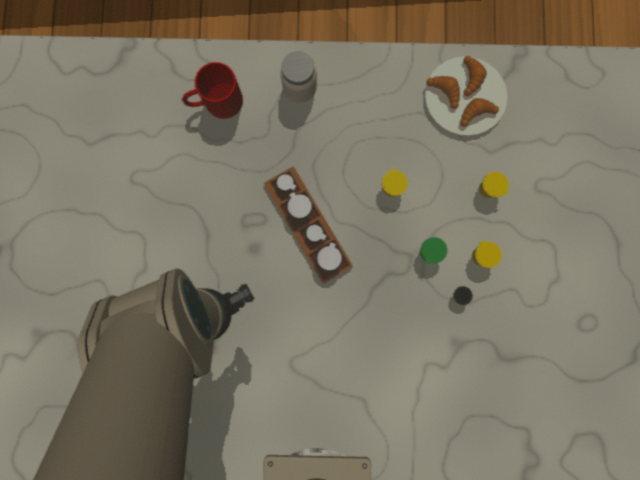

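All four rims coincide with the ideal outlines in both views, and the empty capsule is still at (463,295). The arm hides the empty pod in the top view, so I'll check it by bounding box from the scene camera, then hand in.

Run:
```python
from h import *
p=ctrl.get_image("scene"); ok=False
for n in("empty_pod","empty_capsule"):
    for d in ctrl.cut_out(p,n): print(n,round(d["confidence"],2),d["bbox"],int(d["mask"].sum()))
print("dark px at start place",(p["image"][196:222,423:451].sum(2)<150).sum())
w=ctrl.get_image("wrist"); print([(d["confidence"],d["bbox"]) for d in ctrl.cut_out(w,"empty_pod")])
```

```text
empty_pod 0.91 [419.8, 195.3, 450.1, 220.4] 532
empty_capsule 0.49 [180.4, 200.4, 197.0, 219.4] 203
empty_capsule 0.34 [321.2, 257.1, 350.6, 286.3] 580
dark px at start place 14
[(0.94, [157.7, 109.5, 229.8, 179.4]), (0.47, [499.7, 14.6, 580.9, 283.9]), (0.46, [536.8, 20.9, 574.3, 66.0])]
```

Both empties are where they started: the scene boxes match the first ones to about 4 px. Handing in.

```bash
python3 -c "
from cell import ctrl
print(ctrl.finish_job(), ctrl.read_state()['clock'])"
```

```text
the job is handed in; nothing more can be done
the job is handed in; nothing more can be done
```

The tray is restocked and the job is handed in: both sealed pods stand in the wide wells and both sealed capsules in the narrow wells, lids up. It took about 22 s of robot time out of the 91 s allowed.

**Placement:** in the last top and scene pictures, all four lids matched the outlines drawn for well-centred, upright pieces to within a few mm. Heights were not measured directly.

**Forces:** the highest wrist force I read was about 8 N, well under the limit.

**Empties:** the networks found both within about 4 px (under 10 mm) of where they started. The arm hid the empty pod in the final top view, so I checked it in the scene picture and the wrist camera found it too. A separate dark-pixel count at its start place was low (14), probably because my threshold was too strict, so I did not rely on it. The network's second "empty_capsule" report (confidence 0.34) falls on the tray, where a sealed piece now stands.

**Widths:** the grip readings came out about 3 mm under the nominal rim sizes (48 mm against 51, 33.5 mm against 37). The grasps held without slipping.

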